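# Lock the open cover screws of a power unit

### The arm

A 6-joint arm with a two-finger parallel gripper is mounted at the origin on a cart in front of the work surface, level with it; the furniture and walls round the work are solid. World frame = base frame: x ahead of the robot, y to its left, z up, the work surface at z = 0. Lengths are in mm, angles in rad, forces in N, time in s.
With the tool pointing down it reaches from about 275 to 750 mm from the base axis. Payload 10.2 kg.
Tool frame: the origin (TCP) lies at the centre of the arm's flange, where the gripper is bolted on; the fingertips stand 173 mm ahead of it and the grasp point (between the pads) lies 155 mm ahead of it; z points along the fingers, y is the line along which they close (so a half turn about z gives the same grasp; the last joint's range is limited). The gripper opens to 85 mm and grips with 20 to 120 N. Pads are 22 mm wide; open, the fingers measure 114 mm over their backs; the gripper's body (76 mm by 85 mm) begins 54 mm behind the grasp point. The pads swing forward as they close: fully open they stand 13 mm farther back than shut.
Start: joints at [-0.223, 0.313, 1.498, -0, 1.331, -0.223], TCP at [525.007, -0.014, 404.694] pointing down, gripper open.
Joint ranges: [-2.94, 2.94], [-0.97, 2.17], [0.19, 2.56], [-1.23, 4.37], [0.02, 3.11], [-2.88, 2.88]. Speed limits (rad/s): [2.39, 2.39, 3.01, 3.14, 3.14, 3.14].

### API

Orientations are given as a unit quaternion [w, x, y, z].
In Python, from rig import ctrl gives the robot as it stands.
- The arm moves only by the tool advance, called after ">>>" as name(argument=value, ...) on one line, values as JSON. Schema: {"type":"object","properties":{"motion":{"type":"array","items":{"type":"object","properties":{"pos":{"type":"array","items":{"type":"number"},"minItems":3,"maxItems":3},"turn_vec":{"type":"array","items":{"type":"number"},"minItems":3,"maxItems":3}},"additionalProperties":false},"minItems":1,"maxItems":8},"aperture":{"type":"number"},"grip_n":{"type":"number"},"only":{"type":"string"},"quiet":{"type":"boolean"},"lines":{"type":"string"}},"required":["motion"],"additionalProperties":false}. motion is a list of rows, 1 to 8 of them, each an object with the fields pos (a list: dx, dy, dz in a scale on which 1.0 is 250 mm), turn_vec (a list: a rotation vector rx, ry, rz in shares of pi/2 rad (1.0 is pi/2 rad)); a field left out counts as zero; each row is the pose to reach, as a shift and turn from the pose commanded when the call began, along the tool's axes at that moment; what a row does not reach only later rows make up. A row lasts 1/10 s, in which the tool goes at most 50 mm and 0.15 rad, less where a joint would pass 70% of its speed; a pose out of reach is approached as far as the arm can. aperture is the opening from 0.0 (shut) to 1.0 (fully open), set as the call begins (left out keeps the last). The fingers move at their own pace and stop on an object; grip_n is the grip in N (left out, the last holds). Time passes only in rows, so rows that do not move let the fingers close. The tool returns the time, the measured TCP pose, the force, the opening and the grip force at its end. only (a regular expression) keeps the lines of the reply that match it, lines (a string "A,B") keeps lines A to B, and quiet returns only ok. A shift or turn number past 1, either way, is cut back to 1. Input that does not fit is refused with a message, and nothing moves.
- ctrl.sense(): the state, without advancing time (a new reading comes with each control period).
- ctrl.capture(name): name is "scene" or "side" or "wrist"; returns the picture (400x640x3 uint8, red, green, blue); there is no depth.
- ctrl.calibration(name): a dict with "fx", "fy", "cx", "cy" (pixels), "distortion" ([k1, k2, p1, p2, k3] as OpenCV has them; the pictures are not rectified), "position" and "attitude" of the camera in the world. Camera axes: x right, y down, z forward; pixel columns grow to the right and rows downward; lengths in mm; the calibration is good to about 2 mm. A picture is of the moment at which its call begins: read the wrist's pose just before it. calibration takes no time and is no camera call; for the wrist camera it gives the pose at the moment of the call.
- ctrl.finish_job(): hands the job in; it is judged then, once.
The state is a dict: "time_s": time; "joints": joint angles; "dq": joint speeds; "tau": joint torques, N m; "eef_pos": TCP position; "ee_rot": TCP orientation; "force": force on the tool from outside, world axes, zero at the start; "wrist_torque": the same for the moment, N m; "grip_width": opening from 0.0 (shut) to 1.0 (fully open); "grip_force": force on a finger pad.
Only numpy, scipy, OpenCV 4.12 (cv2) and the standard library are available. Lean on these libraries where they do the work, as an engineer would, in place of code of your own. Each camera call takes 0.05 s, during which the arm holds its last target. There are 200 camera calls.

### The job

Two of the four captive screws on the power unit's cover still stand open, with the slot across the unit instead of in line with its long side. Take the square-handled driver from its stand and, using the driver and not the gripper on the screws, turn both open screws a quarter turn clockwise to their stops, leaving the other two locked. Then put the driver back in its stand, upright and fully down, and leave everything else on the bench where it is.

Things in the scene. Friction and masses are not known exactly. Their poses are not given: they have to be found in the camera images.
- unit: grey box-shaped power unit with a bare metal cover, fixed to the bench; 140 (its x) x 190 (its y, the long side) x 50 mm high. Origin: centre of the underside; z up. Four slotted screws sit near the corners of its cover, at x = +-45, y = +-70 mm in its frame; which of the four screws a to d sits at which corner changes
- stand: fixed metal driver stand: block 70 x 70 mm, 60 mm high on a 90 x 90 x 8 mm foot, with a 25 mm square hole from the top, 56 mm deep, mouth chamfered 3 mm. Origin: centre of its underside, on the hole's axis; z up
- driver: loose slotted driver, 113 mm, 0.12 kg, blade down in the stand, its yaw varying. Origin: middle of the blade's tip; z: tip to handle. Blade 18 mm wide (x), 3 mm thick (y, 2 at the tip), 10 mm long; round shank 10, then 16 mm wide; round collar 38 mm wide at 45 to 51 mm from the tip. In the stand the collar rests on its top, so the tip is 15 mm above the stand's origin
- driver_handle (a point): middle of the driver's wooden handle, on its axis, 81 mm above the tip: square section 24 x 24 mm, flats square to the driver's x and y, reaching from 51 to 111 mm above the tip; axes as the driver's
- seat_a: fixed steel flange of screw a, 36 mm wide, 2 mm thick. Origin: on the screw's axis at the cover's surface (50 mm above the bench); axes as the unit's. It carries the screw head: 28 mm wide, top at 9 mm, slot floor at 4 mm above this origin; slot right across, 5 mm wide, flaring to 10 mm in the upper 2.5 mm. Black marks on both sides in y show the locked slot direction
- screw_a (a joint): angle of screw a, growing clockwise from above; the slot lies at the seat's yaw minus this. 0: open, slot along the seat's x; 1.571: locked at its stop, slot along y (unit's long side). Friction 0.12 N m, stays where left; the blade has about 0.15 rad of play each way, so turn that much past. Two of the four screws start open (0 to 0.35), two locked (over 1.5)
- seat_b: fixed steel flange of screw b, 36 mm wide, 2 mm thick. Origin: on the screw's axis at the cover's surface (50 mm above the bench); axes as the unit's. It carries the screw head: 28 mm wide, top at 9 mm, slot floor at 4 mm above this origin; slot right across, 5 mm wide, flaring to 10 mm in the upper 2.5 mm. Black marks on both sides in y show the locked slot direction
- screw_b (a joint): angle of screw b, growing clockwise from above; the slot lies at the seat's yaw minus this. 0: open, slot along the seat's x; 1.571: locked at its stop, slot along y (unit's long side). Friction 0.12 N m, stays where left; the blade has about 0.15 rad of play each way, so turn that much past. Two of the four screws start open (0 to 0.35), two locked (over 1.5)
- seat_c: fixed steel flange of screw c, 36 mm wide, 2 mm thick. Origin: on the screw's axis at the cover's surface (50 mm above the bench); axes as the unit's. It carries the screw head: 28 mm wide, top at 9 mm, slot floor at 4 mm above this origin; slot right across, 5 mm wide, flaring to 10 mm in the upper 2.5 mm. Black marks on both sides in y show the locked slot direction
- screw_c (a joint): angle of screw c, growing clockwise from above; the slot lies at the seat's yaw minus this. 0: open, slot along the seat's x; 1.571: locked at its stop, slot along y (unit's long side). Friction 0.12 N m, stays where left; the blade has about 0.15 rad of play each way, so turn that much past. Two of the four screws start open (0 to 0.35), two locked (over 1.5)
- seat_d: fixed steel flange of screw d, 36 mm wide, 2 mm thick. Origin: on the screw's axis at the cover's surface (50 mm above the bench); axes as the unit's. It carries the screw head: 28 mm wide, top at 9 mm, slot floor at 4 mm above this origin; slot right across, 5 mm wide, flaring to 10 mm in the upper 2.5 mm. Black marks on both sides in y show the locked slot direction
- screw_d (a joint): angle of screw d, growing clockwise from above; the slot lies at the seat's yaw minus this. 0: open, slot along the seat's x; 1.571: locked at its stop, slot along y (unit's long side). Friction 0.12 N m, stays where left; the blade has about 0.15 rad of play each way, so turn that much past. Two of the four screws start open (0 to 0.35), two locked (over 1.5)
- tape_roll: bystander: roll of masking tape lying flat, 69 mm wide, 19 mm high, right of the unit. Origin: centre of its underside
- beaker: bystander: empty glass beaker, 54 mm wide, 70 mm high, behind the unit. Origin: centre of its underside
- adapter: bystander: black mains adapter block, 102 x 46 x 37 mm, behind the stand. Origin: centre of its underside
- marker: bystander: felt marker, 132 mm long, 14 mm high, in front of the unit. Origin: centre of its underside
- dish: bystander: flat round plastic dish, 91 mm wide, 13 mm high, in front of the unit and to its left. Origin: centre of its underside

How it is judged (in metres and radians):
On the way, in this order (a step that is already met when the one before it is completed fails the run):
1. the driver is lifted clear of its stand (z of driver in the frame of stand above 0.062 m), for 0.1 s.
2. all four screws are locked (over 1.40 of 1.571 rad) while the driver is still out of its stand (value of joint each of screw_a, screw_b, screw_c, screw_d above 1.4 rad and horizontal distance between driver and stand above 0.08 m), for 0.1 s.
At the end, for the whole second after the job is handed in: all four screws are locked (joint over 1.40 rad, stop at 1.571) and the driver stands at rest in its stand: within 9 mm of the hole's axis, its tip 10 to 19 mm above the stand's underside (fully down is 15), tilted less than 0.1 rad (value of joint each of screw_a, screw_b, screw_c, screw_d above 1.4 rad and horizontal distance between driver and stand below 0.009 m and z of driver in the frame of stand between 0.01 and 0.019 m and angle between driver's own z axis and vertical below 0.1 rad and linear speed of driver below 0.02 m/s); the robot touches nothing.
It fails at once if the gripper or arm touches a screw or its flange (contact force between any of the fingers, the arm and seat_a above 1 N or contact force between any of the fingers, the arm and seat_b above 1 N or contact force between any of the fingers, the arm and seat_c above 1 N or contact force between any of the fingers, the arm and seat_d above 1 N).
It fails at once if a screw that was locked at the start is turned back open (value of joint any of screw_c, screw_d below 1.2 rad).
It fails at once if a bystander (tape roll, beaker, adapter, marker, dish) is moved by more than 30 mm (distance of any of tape_roll, beaker, adapter, marker, dish from where it was at the start of the episode above 0.03 m).
It also fails if it takes over 61 s, if anything falls off the work surface, if the arm or the gripper's body presses on something with over 40 N, if the wrist force passes 120 N, or if a joint passes its speed limit or range.

## Working session

There is one attempt and no reset: what is moved stays moved. The work goes in short steps, Python scripts to look and compute and a tool call to move; the robot and the scene stay as the last step left them, time stands still between calls to the robot, and variables do not carry over. Pictures are saved under pics/ and viewed, at most 10 in all, crops included, and the job is handed in when it is done.

```bash
ls; mkdir -p pics; python3 - <<'E'
from rig import ctrl
import cv2,numpy as np
s=ctrl.sense();print(s)
for n in ["scene","side","wrist"]:
    print(n,ctrl.calibration(n))
    im=ctrl.capture(n);cv2.imwrite(f"pics/{n}0.png",im[:,:,::-1])
E
```

```text
pics
rig.py
{'time_s': 0.0, 'joints': array([-2.23388764e-01,  3.13419024e-01,  1.49844795e+00, -5.42689217e-06,
        1.33099734e+00, -2.23402850e-01]), 'dq': array([-3.14832143e-04, -2.82645912e-04, -7.37988329e-04,  1.28691897e-03,
        6.84602970e-04,  2.21399926e-05]), 'tau': array([-5.78409599e-04, -4.12261176e+01, -2.59742296e+01, -3.58453699e-04,
        4.11797926e-03, -1.23038126e-05]), 'eef_pos': array([5.24953617e+02, 3.82771888e-03, 4.04146697e+02]), 'ee_rot': array([-5.36629877e-04,  7.07101201e-01,  7.07112075e-01, -3.41053041e-04]), 'force': array([ 0.42385609,  0.2806557 , -0.26815298]), 'wrist_torque': array([ 0.00890385, -0.0517737 , -0.04499652]), 'grip_force': 0.0, 'grip_width': 0.9987296356453469}
scene {'fx': 426.36344468743687, 'fy': 426.36344468743687, 'cx': 318.5905080747832, 'cy': 197.26462491937386, 'distortion': array([-0.00336542,  0.        ,  0.        ,  0.        ,  0.        ]), 'position': array([-120.71052273, -526.56064699,  471.49126184]), 'attitude': array([-0.48277067,  0.75694683, -0.36710527,  0.24330578])}
side {'fx': 509.0679895099516, 'fy': 509.0679895099516, 'cx': 316.9693724088452, 'cy': 195.17157963695254, 'distortion': array([0.03107329, 0.        , 0.        , 0.        , 0.        ]), 'position': array([ 119.74074968, 1019.04472543,  735.4520966 ]), 'attitude': array([ 0.10333309, -0.17492413,  0.84738231, -0.49057827])}
wrist {'fx': 299.99365152084084, 'fy': 299.99365152084084, 'cx': 321.0818013098992, 'cy': 205.3970289271607, 'distortion': array([-0.00779816,  0.        ,  0.        ,  0.        ,  0.        ]), 'position': array([524.77749844,  66.9128158 , 373.65237461]), 'attitude': array([1.32421469e-01, 9.91193370e-01, 5.08197486e-04, 2.06246295e-05])}
```

View pics/wrist0.png

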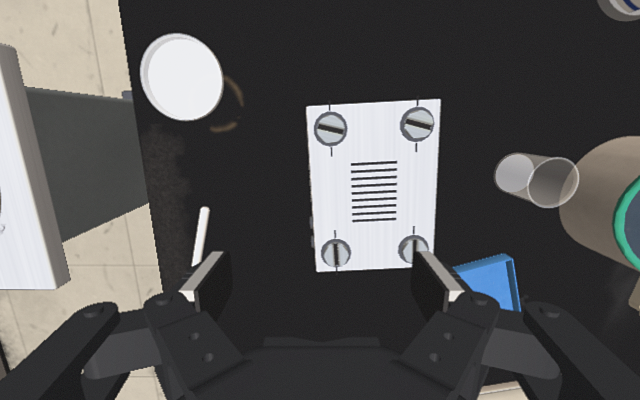

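View pics/scene0.png

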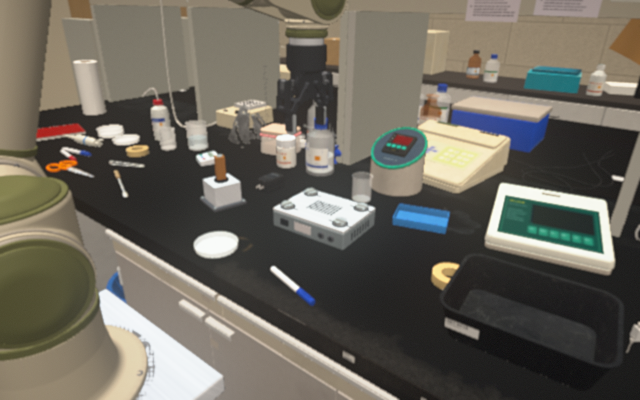

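View pics/side0.png

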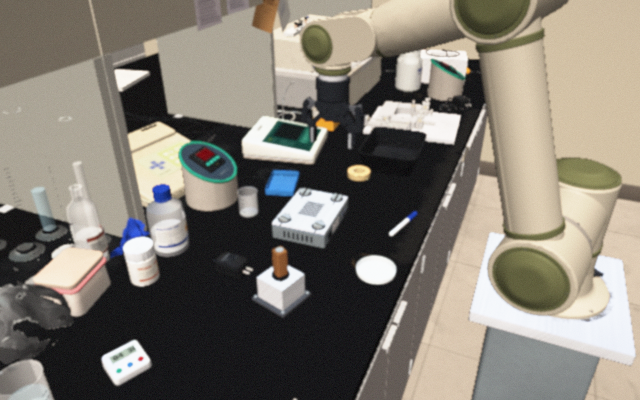

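Wrist: unit with open screws at (331,128) and (417,123), locked ones at (336,253) and (413,248). Scene: driver handle top at (221,156), stand around (222,190). Side: handle top (280,249), stand around (281,287).

```bash
cat > h.py <<'E'
from rig import ctrl
import cv2,numpy as np
from scipy.spatial.transform import Rotation as R
def rot(q): return R.from_quat(q,scalar_first=True)
def ray(c,p):
    K=np.array([[c["fx"],0,c["cx"]],[0,c["fy"],c["cy"]],[0,0,1]])
    u=cv2.undistortPoints(np.array([[p]],float),K,c["distortion"])[0,0]
    return np.array(c["position"]),rot(c["attitude"]).apply([u[0],u[1],1])
def plane(c,p,z):
    o,d=ray(c,p); return o+d*(z-o[2])/d[2]
def tri(obs):
    A=np.zeros((3,3));b=np.zeros(3)
    for c,p in obs:
        o,d=ray(c,p);d=d/np.linalg.norm(d);P=np.eye(3)-np.outer(d,d);A+=P;b+=P@o
    x=np.linalg.solve(A,b)
    return x,[round(float(np.linalg.norm(np.cross(x-o,d/np.linalg.norm(d)))),1) for o,d in (ray(c,p) for c,p in obs)]
def proj(c,X):
    K=np.array([[c["fx"],0,c["cx"]],[0,c["fy"],c["cy"]],[0,0,1]])
    Ri=rot(c["attitude"]).inv()
    return cv2.projectPoints(Ri.apply(np.atleast_2d(X)-c["position"]),np.zeros(3),np.zeros(3),K,c["distortion"])[0][:,0]
def todelta(pos,quat):
    """rows (mm, rotvec) from the present measured pose, in tool axes"""
    s=ctrl.sense();T=rot(s["ee_rot"])
    return T.inv().apply(np.array(pos)-s["eef_pos"]),(T.inv()*rot(quat)).as_rotvec()
E
python3 - <<'E'
from h import *
a,b,w=[ctrl.calibration(n) for n in("scene","side","wrist")]
print(tri([(a,(221,155)),(b,(280,249))]))
for p in [(331,128),(417,123),(336,253),(413,248)]: print(plane(w,p,59).round(1))
for p in [(307,106),(440,99),(434,268),(317,271)]: print(plane(w,p,50).round(1))
E
```

```text
(array([527.1527106 , 274.33089422, 124.98957729]), [0.2, 0.2])
[534.9  62.8  59. ]
[622.   67.9  59. ]
[541.9 -74.8  59. ]
[629.  -68.6  59. ]
[510.3  84.6  50. ]
[646.3  91.6  50. ]
[659.1 -98.1  50. ]
[ 520.1 -102.1   50. ]
```

The rows are not in the units I measure in: shifts go in shares of 250 mm and turns go in shares of pi/2 rad. I convert before sending: 80 mm is 0.32, 50 mm is 0.2.

>>> advance(motion=[{"pos":[0.08, 0, 0.06]}, {"pos":[0.2, 0, 0.14]}, {"pos":[0.32, 0, 0.2]}, {"pos":[0.32, 0, 0.2]}, {"pos":[0.32, 0, 0.2]}])

```text
time_s: 0.65
eef_pos: [525.0, 80.1, 354.6]
ee_rot: [-0.0, 0.707, 0.708, -0.0]
force: [0.2, -0.0, 0.1]
grip_width: 1.002
grip_force: 0.0
```

```bash
cat > snap.py <<'E'
import sys,pickle
from h import *
n=sys.argv[1]; c=ctrl.calibration("wrist"); im=ctrl.capture("wrist")
cv2.imwrite(f"pics/{n}.png",im[:,:,::-1]); pickle.dump(c,open(f"pics/{n}.pkl","wb")); print(c["position"])
E
python3 snap.py u1
```

```text
[524.78527787 147.034021   324.02654596]
```

>>> advance(motion=[{"pos":[0.1, 0, 0]}, {"pos":[0.28, 0, 0]}, {"pos":[0.44, 0, 0]}, {"pos":[0.48, 0, 0]}, {"pos":[0.48, 0, 0]}, {"pos":[0.48, 0, 0]}])

```text
time_s: 1.3
eef_pos: [525.3, 198.7, 354.9]
ee_rot: [0.0, 0.708, 0.707, -0.0]
force: [0.2, -0.3, 0.5]
grip_width: 1.0
grip_force: 0.0
```

```bash
python3 snap.py d1
```

```text
[525.25638896 265.56204541 324.35803847]
```

>>> advance(motion=[{"pos":[0.08, 0, 0]}, {"pos":[0.2, 0, 0]}, {"pos":[0.28, 0, 0]}, {"pos":[0.28, 0, 0]}, {"pos":[0.28, 0, 0]}])

```text
time_s: 1.85
eef_pos: [525.3, 268.8, 354.7]
ee_rot: [0.0, 0.707, 0.707, -0.0]
force: [0.5, -0.4, -0.1]
grip_width: 1.002
grip_force: 0.0
```

```bash
python3 snap.py d2
python3 -c "
import cv2,numpy as np
a=[cv2.imread(f'pics/{n}.png') for n in('d1','d2')]
cv2.imwrite('pics/m.png',np.hstack([x[0:400,130:530] for x in a]))"
```

```text
[525.23187919 335.71292844 324.08814359]
```

View pics/m.png

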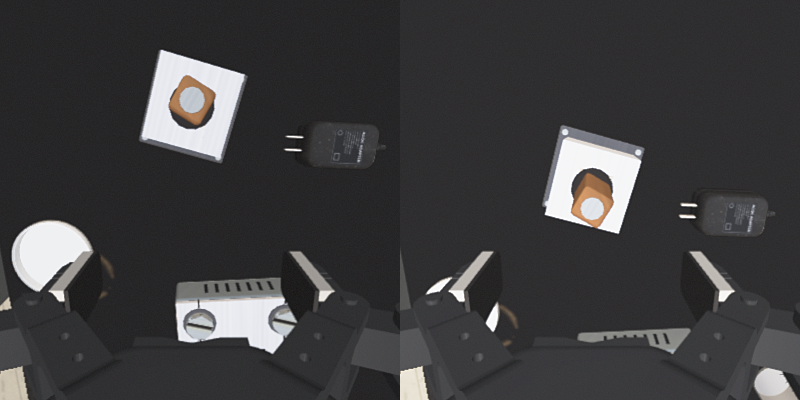

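View pics/u1.png

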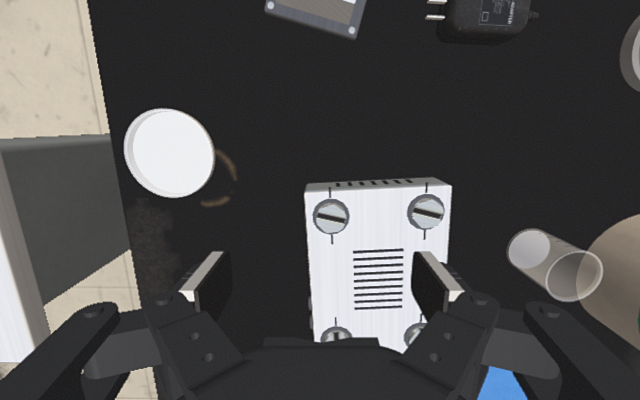

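d1: driver handle top disc at (322,100), near straight below the camera; d2: (322,208). u1: open screws at (331,216) and (427,212), slots near image-horizontal, tilted a bit clockwise.

```bash
python3 - <<'E'
from h import *
import pickle
L=lambda n:(cv2.imread(f"pics/{n}.png"),pickle.load(open(f"pics/{n}.pkl","rb")))
w0=dict(fx=299.99365,fy=299.99365,cx=321.0818,cy=205.397,distortion=np.array([-0.00779816,0,0,0,0]),position=np.array([524.77749844,66.9128158,373.65237461]),attitude=np.array([.132421469,.99119337,5.08197e-4,2.06e-5]))
i0=cv2.imread("pics/wrist0.png")
obs=[]
for n,g in(("d1",(322,100)),("d2",(322,208))):
    im,c=L(n);b=im.astype(int)
    brown=((b[:,:,2]-b[:,:,0]>40)&(b[:,:,2]>80)).astype(np.uint8)
    brown[:, :]*=(np.hypot(*(np.indices(brown.shape)-np.array([g[1],g[0]])[:,None,None]))<45)
    # disc
    y0,x0=g[1]-22,g[0]-22
    cs,_=cv2.findContours(brown,cv2.RETR_CCOMP,cv2.CHAIN_APPROX_NONE)
    cs=sorted(cs,key=cv2.contourArea)
    filled=cv2.drawContours(np.zeros_like(brown),[cs[-1]],-1,1,-1)
    disc=((filled==1)&(brown==0)).astype(np.uint8)
    nn,lab,st,ce=cv2.connectedComponentsWithStats(disc)
    k=1+np.argmax(st[1:,4]);print(n,"disc",ce[k],st[k])
    print(" rect",cv2.minAreaRect(cs[-1]))
    bx=cv2.boxPoints(cv2.minAreaRect(cs[-1]));q=[plane(c,p,125.5) for p in bx];
    for i in range(4): v=q[(i+1)%4]-q[i];print("  edge",np.linalg.norm(v).round(1),np.degrees(np.arctan2(v[1],v[0])).round(1))
    obs.append((c,tuple(ce[k])))
    # stand
    g2=cv2.cvtColor(im,cv2.COLOR_BGR2GRAY);m=(g2>200).astype(np.uint8)
    nn,lab,st,ce=cv2.connectedComponentsWithStats(m)
    for k in range(1,nn):
        if abs(ce[k][0]-g[0])<40 and abs(ce[k][1]-g[1])<60 and st[k,4]>1000:
            mm=(lab==k).astype(np.uint8);r=cv2.minAreaRect(cv2.findNonZero(mm));bx=cv2.boxPoints(r)
            q=np.array([plane(c,p,60) for p in bx]);print(" stand",r,q.mean(0).round(1));
            for i in range(2): v=q[i+1]-q[i];print("  edge",np.linalg.norm(v).round(1),np.degrees(np.arctan2(v[1],v[0])).round(1))
print("handle top",tri(obs))
u1,cu=L("u1")
def screw(im,g):
    s=8;p=cv2.resize(im[g[1]-24:g[1]+24,g[0]-24:g[0]+24],None,fx=s,fy=s,interpolation=cv2.INTER_CUBIC)
    return p
tiles=[screw(u1,(331,216)),screw(u1,(427,212))]
cv2.imwrite("pics/scr.png",np.hstack(tiles))
E
```

```text
d1 disc [321.51210428  99.54189944] [309  87  26  26 537]
 rect ((321.42645263671875, 99.95590209960938), (38.415679931640625, 38.930179595947266), 30.963756561279297)
  edge 23.3 56.9
  edge 23.5 -29.2
  edge 23.7 -121.5
  edge 24.1 149.9
 stand ((319.9417724609375, 105.39309692382812), (86.85401916503906, 90.45706176757812), 16.42930030822754) [524.7 279.   60. ]
  edge 71.9 70.7
  edge 70.1 -15.1
d2 disc [321.73543689 208.11893204] [310 197  24  23 412]
 rect ((322.2499694824219, 200.25), (39.10167694091797, 44.07513427734375), 30.963754653930664)
  edge 30.5 59.0
  edge 26.5 -31.2
  edge 31.1 -119.3
  edge 27.4 147.6
 stand ((321.6306457519531, 185.30369567871094), (80.626220703125, 80.93089294433594), 15.819193840026855) [526. 281.  60.]
  edge 73.1 72.6
  edge 70.0 -15.5
handle top (array([525.8403205 , 280.0437155 , 127.06470955]), [0.0, 0.0])
```

View pics/scr.png

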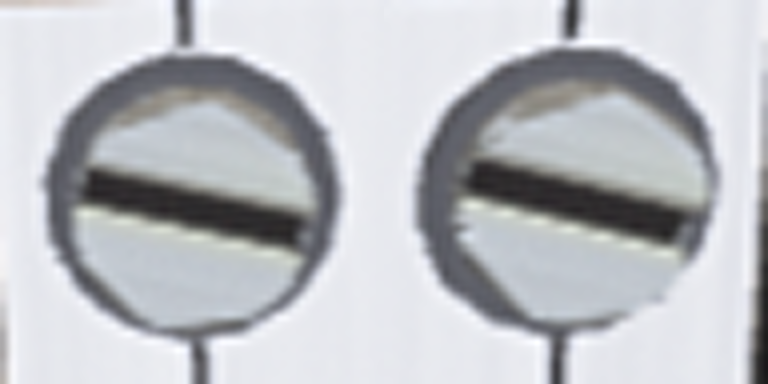

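Slots lie about 12.6° (left) and 14° (right) clockwise from image right. The driver axis is at (525.8, 280.0) with its top at z=127, matching the stand. Next: grasp.

To row units: 104 mm is 0.416, 95 mm is 0.38, 0.515 rad is 0.3279.

>>> advance(motion=[{"pos":[0.02, 0, 0.02], "turn_vec":[0, 0, 0.0828]}, {"pos":[0.044, 0.002, 0.06], "turn_vec":[0, 0, 0.1655]}, {"pos":[0.044, 0.002, 0.1], "turn_vec":[0, 0, 0.2483]}, {"pos":[0.044, 0.002, 0.18], "turn_vec":[0, 0, 0.3279]}, {"pos":[0.044, 0.002, 0.3], "turn_vec":[0, 0, 0.3279]}, {"pos":[0.044, 0.002, 0.38], "turn_vec":[0, 0, 0.3279]}, {"pos":[0.044, 0.002, 0.416], "turn_vec":[0, 0, 0.3279]}, {"pos":[0.044, 0.002, 0.416], "turn_vec":[0, 0, 0.3279]}])

```text
time_s: 2.7
eef_pos: [525.7, 280.1, 250.1]
ee_rot: [-0.0, 0.864, 0.503, -0.001]
force: [-0.2, -0.2, 0.3]
grip_width: 1.005
grip_force: 0.0
```

>>> advance(motion=[{}, {}, {}, {}, {}, {}, {}], aperture=0.0, grip_n=80)

```text
time_s: 3.4
eef_pos: [525.6, 281.1, 251.3]
ee_rot: [0.0, 0.864, 0.504, 0.001]
force: [-0.8, -0.2, 6.4]
grip_width: 0.27
grip_force: 78.6
```

```bash
python3 snap.py g1; python3 -c "
from h import *;print(ctrl.sense()['joints'].round(3),ctrl.sense()['eef_pos'])"
```

```text
[558.26049783 339.35000469 220.79418098]
[0.295 0.619 1.453 0.    1.068 0.81 ] [525.60908254 281.05700455 251.30075106]
```

To row units: -90 mm is -0.36, -85 mm is -0.34.

>>> advance(motion=[{"pos":[0, 0, -0.04]}, {"pos":[0, 0, -0.14]}, {"pos":[0, 0, -0.26]}, {"pos":[0, 0, -0.34]}, {"pos":[0, 0, -0.36]}, {"pos":[0, 0, -0.36]}])

```text
time_s: 4.05
eef_pos: [525.4, 281.0, 340.8]
ee_rot: [0.0, 0.864, 0.504, 0.0]
force: [1.3, -0.3, -1.5]
grip_width: 0.272
grip_force: 78.4
```

```bash
python3 snap.py g2; python3 -c "
import cv2,numpy as np
a=[cv2.imread(f'pics/{n}.png') for n in('g1','g2')]
cv2.imwrite('pics/m2.png',np.hstack([x[0:400,120:520] for x in a]))"
```

```text
[558.01766697 339.25847844 310.27591414]
```

View pics/m2.png

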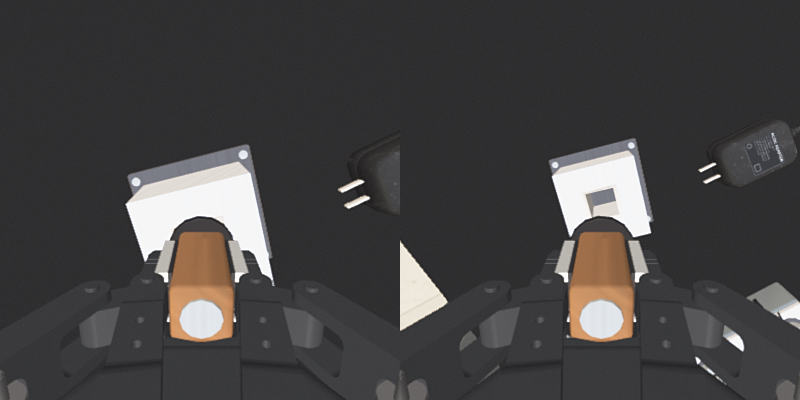

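```bash
python3 - <<'E'
from h import *
import pickle
im=cv2.imread("pics/g2.png");c=pickle.load(open("pics/g2.pkl","rb"));s=ctrl.sense();T=rot(s["ee_rot"]);e=s["eef_pos"]
b=im.astype(int);m=((b[:,:,0]>b[:,:,2]-10)&(b.sum(2)>400)).astype(np.uint8);m[:285]=0;m[352:]=0;m[:,:290]=0;m[:,352:]=0
n,l,st,ce=cv2.connectedComponentsWithStats(m);k=1+np.argmax(st[1:,4]);print(st[k],ce[k])
X=plane(c,ce[k],e[2]-123.3);print("disc rel TCP in tool axes",T.inv().apply(X-e))
tip=e+T.apply([0,0,236.3]);print(tip)
t=[]
for nme in("scene","side"):
    cc=ctrl.calibration(nme);i=ctrl.capture(nme);p=proj(cc,tip)[0];print(nme,p)
    x,y=p.round().astype(int);t.append(cv2.resize(i[y-45:y+15,x-20:x+20,::-1],None,fx=9,fy=9,interpolation=cv2.INTER_CUBIC))
cv2.imwrite("pics/tip.png",np.hstack(t))
E
```

```text
[ 300  299   43   39 1281] [321.01483216 318.45355191]
disc rel TCP in tool axes [-7.81637903e-01 -2.19671477e-02  1.23300936e+02]
[525.00437927 280.83479574 103.52419738]
scene [219.25878068 162.88797501]
side [279.85532078 259.45501752]
```

View pics/tip.png

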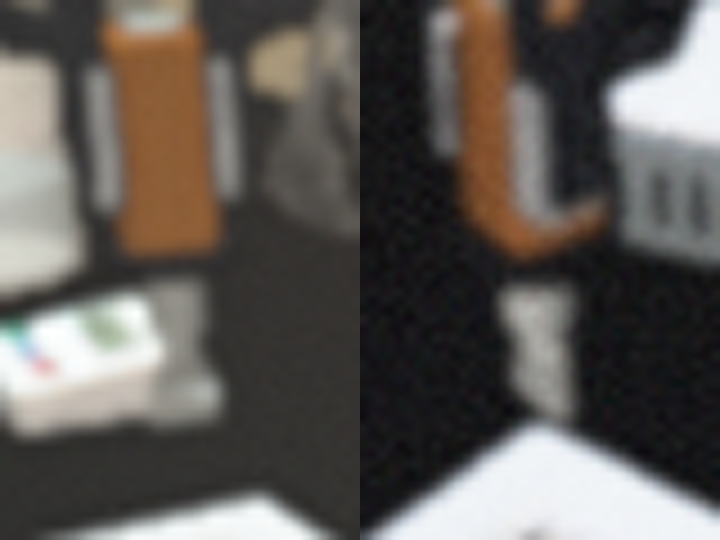

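Blade is seen broad in the scene view (between pads left and right), so its 18 mm width lies along the tool y axis. The side view's narrow tip (about 6 px) confirms it. Moving toward the unit for a closer look with the engagement yaw.

To row units: -200 mm is -0.8, 176 mm is 0.704, -0.295 rad is -0.1878.

>>> advance(motion=[{"pos":[-0.06, 0.052, 0], "turn_vec":[0, 0, -0.0318]}, {"pos":[-0.18, 0.16, 0], "turn_vec":[0, 0, -0.0764]}, {"pos":[-0.32, 0.28, 0], "turn_vec":[0, 0, -0.1273]}, {"pos":[-0.46, 0.408, 0], "turn_vec":[0, 0, -0.1878]}, {"pos":[-0.6, 0.528, 0], "turn_vec":[0, 0, -0.1878]}, {"pos":[-0.72, 0.64, 0], "turn_vec":[0, 0, -0.1878]}, {"pos":[-0.8, 0.704, 0], "turn_vec":[0, 0, -0.1878]}, {"pos":[-0.8, 0.704, 0], "turn_vec":[0, 0, -0.1878]}])

```text
time_s: 5.0
eef_pos: [580.5, 17.2, 339.4]
ee_rot: [-0.0, 0.782, 0.624, -0.001]
force: [-0.5, 0.8, -1.3]
grip_width: 0.27
grip_force: 78.5
```

>>> advance(motion=[{}, {}])

```text
time_s: 5.2
eef_pos: [580.0, 21.2, 340.2]
ee_rot: [-0.0, 0.78, 0.626, -0.0]
force: [-1.0, 0.4, -2.1]
grip_width: 0.27
grip_force: 78.5
```

```bash
python3 snap.py s1;python3 -c "
import cv2
cv2.imwrite('pics/s1c.png',cv2.resize(cv2.imread('pics/s1.png')[80:280,180:460],None,fx=2.8,fy=2.8,interpolation=cv2.INTER_CUBIC))"
```

```text
[594.25637064  86.54563849 309.62807514]
```

View pics/s1c.png

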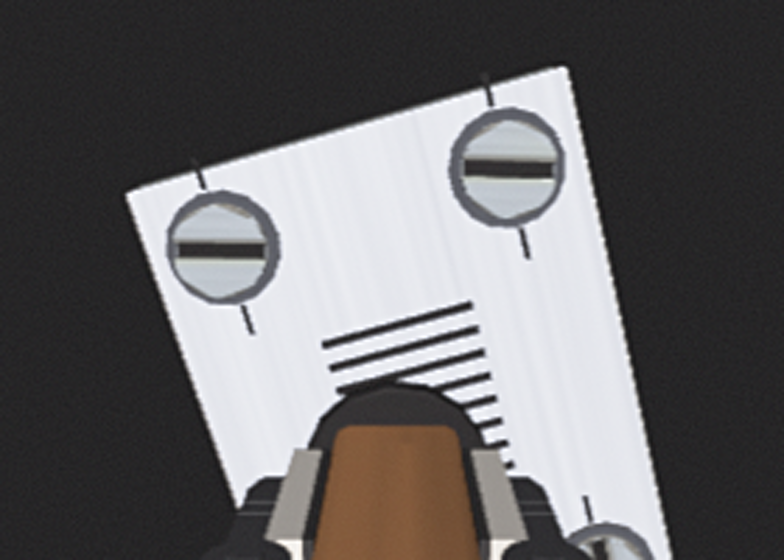

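Open screws: left flange centre at crop (223,247.5), right at (507,167.5). The slots are within 1–2.5° of image-horizontal, i.e. already aligned with the blade direction.

```bash
python3 - <<'E'
from h import *
import pickle
P=lambda n:pickle.load(open(f"pics/{n}.pkl","rb"))
c=P("s1");u=P("u1")
f=lambda x,y:((x+.5)/2.8-.5+180,(y+.5)/2.8-.5+80)
F={"L":(f(223,247.5),(330.7,215.7),f(177,250),f(265,252)),"R":(f(507,167.5),(425.5,211.0),f(464,166.5),f(552,170))}
Q={}
for k,(a,b,s1,s2) in F.items():
    Q[k]=plane(c,a,52);v=plane(c,s2,55)-plane(c,s1,55)
    print(k,Q[k].round(1),plane(u,b,52).round(1),"slot ctr",((plane(c,s1,55)+plane(c,s2,55))/2).round(1),"deg",np.degrees(np.arctan2(v[1],v[0])).round(1),"tri",tri([(c,a),(u,b)]))
v=Q["R"]-Q["L"];print(np.linalg.norm(v),np.degrees(np.arctan2(v[1],v[0])))
a,b=plane(c,f(128,190),50),plane(c,f(566,67),50);v=b-a;print("edge",np.linalg.norm(v),np.degrees(np.arctan2(v[1],v[0])))
s=ctrl.sense();T=rot(s["ee_rot"]);print(s["eef_pos"],np.degrees(np.arctan2(*T.apply([0,1,0])[[1,0]])))
for k in Q: print(k,"tool delta",T.inv().apply(Q[k]-s["eef_pos"]).round(1))
E
```

```text
L [534.3  62.2  52. ] [534.2  62.8  52. ] slot ctr [534.1  61.6  55. ] deg -13.8 tri (array([534.15836493,  62.21678054,  50.71502375]), [0.2, 0.2])
R [624.  67.  52.] [623.8  67.6  52. ] slot ctr [623.9  66.9  55. ] deg -14.7 tri (array([624.309359  ,  66.99212843,  50.40332189]), [0.2, 0.2])
89.80465229705032 3.0574952738448777
edge 136.2827838657926 2.6386757123133138
[580.01009775  21.34432334 340.34780746] -12.521915378388853
L tool delta [ 29.9 -53.2 288.4]
R tool delta [ 54.1  33.3 288.3]
```

To row units: -53 mm is -0.212, 30.5 mm is 0.122, 0.022 rad is 0.014.

>>> advance(motion=[{"pos":[0.032, -0.06, 0], "turn_vec":[0, 0, 0.014]}, {"pos":[0.096, -0.16, 0.02], "turn_vec":[0, 0, 0.014]}, {"pos":[0.122, -0.212, 0.08], "turn_vec":[0, 0, 0.014]}, {"pos":[0.122, -0.212, 0.144], "turn_vec":[0, 0, 0.014]}, {"pos":[0.122, -0.212, 0.164], "turn_vec":[0, 0, 0.014]}, {"pos":[0.122, -0.212, 0.164], "turn_vec":[0, 0, 0.014]}, {"pos":[0.122, -0.212, 0.164], "turn_vec":[0, 0, 0.014]}])

```text
time_s: 5.95
eef_pos: [535.4, 61.7, 300.3]
ee_rot: [0.0, 0.787, 0.617, 0.0]
force: [-0.0, 0.2, -0.6]
grip_width: 0.27
grip_force: 78.7
```

>>> advance(motion=[{"pos":[0, 0, 0.008]}, {"pos":[0, 0, 0.016]}, {"pos":[0, 0, 0.024]}, {"pos":[0, 0, 0.03]}, {"pos":[0, 0, 0.034]}, {"pos":[0, 0, 0.034]}])

```text
time_s: 6.55
eef_pos: [535.1, 61.5, 291.1]
ee_rot: [-0.0, 0.787, 0.617, -0.0]
force: [0.2, 0.0, -1.0]
grip_width: 0.269
grip_force: 78.7
```

```bash
python3 -c "
from h import *;s=ctrl.sense();print(s['force'],s['wrist_torque'],s['eef_pos'],s['joints'])"
```

```text
[ 0.21171935  0.00340185 -0.97090391] [ 0.01131212  0.00428795 -0.03441066] [535.09216258  61.54827962 291.07788711] [-1.03114106e-01  4.57680373e-01  1.60481893e+00 -1.12355658e-05
  1.07929533e+00  1.38934933e-01]
```

To row units: 0.7 mm is 0.0028, -0.5 mm is -0.002, 0.7 rad is 0.4456.

>>> advance(motion=[{"pos":[0.0028, -0.002, 0], "turn_vec":[0, 0, 0.0637]}, {"pos":[0.0028, -0.002, 0], "turn_vec":[0, 0, 0.1401]}, {"pos":[0.0028, -0.002, 0], "turn_vec":[0, 0, 0.2165]}, {"pos":[0.0028, -0.002, 0], "turn_vec":[0, 0, 0.2928]}, {"pos":[0.0028, -0.002, 0], "turn_vec":[0, 0, 0.3692]}, {"pos":[0.0028, -0.002, 0], "turn_vec":[0, 0, 0.4456]}])

```text
time_s: 7.15
eef_pos: [534.9, 62.3, 291.3]
ee_rot: [0.0, 0.952, 0.307, 0.0]
force: [1.4, -1.1, -2.8]
grip_width: 0.271
grip_force: 78.5
```

```bash
python3 -c "
from h import *;s=ctrl.sense();print(s['wrist_torque'])"
```

```text
[-0.26825737 -0.32275903  0.1291955 ]
```

>>> advance(motion=[{"turn_vec":[0, 0, 0.0764]}, {"turn_vec":[0, 0, 0.1528]}, {"turn_vec":[0, 0, 0.2292]}, {"turn_vec":[0, 0, 0.3056]}, {"turn_vec":[0, 0, 0.382]}, {"turn_vec":[0, 0, 0.4456]}, {"turn_vec":[0, 0, 0.4711]}, {"turn_vec":[0, 0, 0.4711]}])

```text
time_s: 7.95
eef_pos: [535.0, 61.9, 291.3]
ee_rot: [0.001, 0.998, -0.056, 0.0]
force: [1.0, -5.8, -2.4]
grip_width: 0.266
grip_force: 78.7
```

```bash
python3 -c "
from h import *;s=ctrl.sense();print(s['wrist_torque'],s['eef_pos'],np.degrees(np.arctan2(*rot(s['ee_rot']).apply([0,1,0])[[1,0]])))"
```

```text
[-1.11572924 -0.26449904  0.13519336] [534.96670016  61.89020172 291.32311865] -96.36949918446905
```

To row units: 0.07 rad is 0.0446.

>>> advance(motion=[{"turn_vec":[0, 0, 0.0318]}, {"turn_vec":[0, 0, 0.0446]}, {"turn_vec":[0, 0, 0.0446]}])

```text
time_s: 8.25
eef_pos: [535.0, 61.9, 291.3]
ee_rot: [0.001, 0.996, -0.09, 0.0]
force: [0.3, -6.0, -1.6]
grip_width: 0.27
grip_force: 78.7
```

```bash
python3 -c "
from h import *;s=ctrl.sense();print(s['force'],s['wrist_torque'],s['eef_pos'],np.degrees(np.arctan2(*rot(s['ee_rot']).apply([0,1,0])[[1,0]])))"
```

```text
[ 0.27720505 -5.99009961 -1.63276491] [-1.27874006 -0.27557472  0.10630892] [534.95857558  61.90540789 291.29218112] -100.3148414115789
```

To row units: 0.08 rad is 0.0509.

>>> advance(motion=[{"turn_vec":[0, 0, 0.0318]}, {"turn_vec":[0, 0, 0.0509]}, {"turn_vec":[0, 0, 0.0509]}], only="force")

```text
force: [1.4, -5.6, -2.9]
grip_force: 78.7
```

```bash
python3 -c "
from h import *;s=ctrl.sense();print(s['force'],s['wrist_torque'],s['eef_pos'],np.degrees(np.arctan2(*rot(s['ee_rot']).apply([0,1,0])[[1,0]])))"
```

```text
[ 1.42528618 -5.5630395  -2.88644599] [-1.29062562 -0.21526301  0.11534808] [534.94486853  61.86592351 291.28339162] -104.90699410582121
```

To row units: 1.6 mm is 0.0064, 0.8 mm is 0.0032.

>>> advance(motion=[{"pos":[0, 0, 0.0032]}, {"pos":[0, 0, 0.0064]}, {"pos":[0, 0, 0.0064]}], only="force|pos")

```text
eef_pos: [535.0, 61.9, 290.9]
force: [-2.1, -5.3, 7.6]
grip_force: 80.3
```

```bash
python3 -c "
from h import *;s=ctrl.sense();print(s['force'],s['wrist_torque'],s['eef_pos'])
c=ctrl.calibration('side');i=ctrl.capture('side')
x,y=proj(c,[534.2,62.2,60])[0].round().astype(int);a=cv2.resize(i[y-25:y+25,x-30:x+30,::-1],None,fx=6.6,fy=6.6,interpolation=cv2.INTER_CUBIC)
c=ctrl.calibration('scene');i=ctrl.capture('scene')
x,y=proj(c,[534.2,62.2,60])[0].round().astype(int);b=cv2.resize(i[y-25:y+25,x-30:x+30,::-1],None,fx=6.6,fy=6.6,interpolation=cv2.INTER_CUBIC)
cv2.imwrite('pics/chk.png',np.hstack([a,b]))"
```

```text
[-2.07746287 -5.27677225  7.60467479] [-1.23063729  0.5088831   0.15407909] [535.01149142  61.88877044 290.87116915]
```

View pics/chk.png

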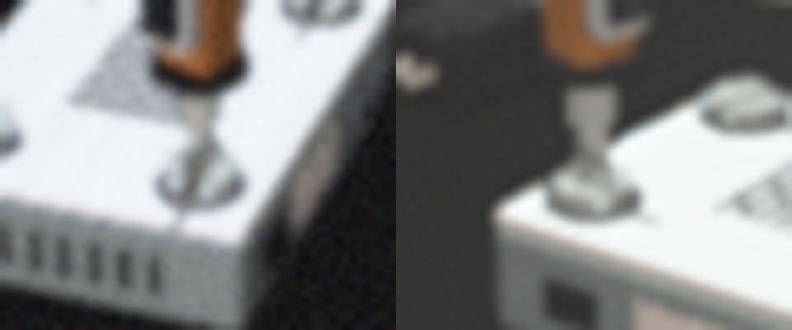

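To row units: -0.7 mm is -0.0028, 0.1 rad is 0.0637.

>>> advance(motion=[{"pos":[0, 0, -0.0028], "turn_vec":[0, 0, 0.0318]}, {"pos":[0, 0, -0.0028], "turn_vec":[0, 0, 0.0637]}, {"pos":[0, 0, -0.0028], "turn_vec":[0, 0, 0.0637]}], only="force|pos")

```text
eef_pos: [535.0, 61.9, 291.1]
force: [-0.7, -5.9, 3.3]
grip_force: 79.5
```

```bash
python3 -c "
from h import *;s=ctrl.sense();print(s['force'],s['wrist_torque'],s['eef_pos'],s['grip_width'],np.degrees(np.arctan2(*rot(s['ee_rot']).apply([0,1,0])[[1,0]])))"
```

```text
[-0.73726651 -5.91385841  3.26364502] [-1.37330947  0.17227859  0.40860634] [534.96431469  61.86762488 291.07362279] 0.27376948899821063 -110.63295158639468
```

To row units: -46 mm is -0.184, -40 mm is -0.16, -0.2 rad is -0.1273.

>>> advance(motion=[{"pos":[0, 0, -0.0012], "turn_vec":[0, 0, -0.0637]}, {"pos":[0, 0, -0.0012], "turn_vec":[0, 0, -0.1273]}, {"pos":[0, 0, -0.02], "turn_vec":[0, 0, -0.1273]}, {"pos":[0, 0, -0.08], "turn_vec":[0, 0, -0.1273]}, {"pos":[0, 0, -0.16], "turn_vec":[0, 0, -0.1273]}, {"pos":[0, 0, -0.184], "turn_vec":[0, 0, -0.1273]}, {"pos":[0, 0, -0.184], "turn_vec":[0, 0, -0.1273]}], only="force|pos")

```text
eef_pos: [534.8, 62.5, 337.0]
force: [0.0, 0.6, -2.6]
grip_force: 79.0
```

>>> advance(motion=[{"turn_vec":[0, 0, -0.0891]}, {"turn_vec":[0, 0, -0.1846]}, {"turn_vec":[0, 0, -0.2801]}, {"turn_vec":[0, 0, -0.3756]}, {"turn_vec":[0, 0, -0.4711]}, {"turn_vec":[0, 0, -0.5666]}, {"turn_vec":[0, 0, -0.6621]}, {"turn_vec":[0, 0, -0.7576]}], only="time|pos")

```text
time_s: 10.75
eef_pos: [534.6, 62.4, 335.1]
```

>>> advance(motion=[{"turn_vec":[0, 0, -0.0891]}, {"pos":[-0.04, -0.02, 0], "turn_vec":[0, 0, -0.1783]}, {"pos":[-0.12, -0.032, 0], "turn_vec":[0, 0, -0.1783]}, {"pos":[-0.16, -0.032, 0], "turn_vec":[0, 0, -0.1783]}, {"pos":[-0.16, -0.032, 0], "turn_vec":[0, 0, -0.1783]}, {"pos":[-0.16, -0.032, 0], "turn_vec":[0, 0, -0.1783]}], only="time|pos")

```text
time_s: 11.35
eef_pos: [507.6, 32.3, 336.1]
```

```bash
python3 snap.py s2;python3 -c "
from h import *;s=ctrl.sense();print(s['eef_pos'],np.degrees(np.arctan2(*rot(s['ee_rot']).apply([0,1,0])[[1,0]])))
cv2.imwrite('pics/s2c.png',cv2.resize(cv2.imread('pics/s2.png')[100:360,180:460],None,fx=2.3,fy=2.3,interpolation=cv2.INTER_CUBIC))"
```

```text
[524.69613865  96.93332152 305.56381336]
[507.62106957  32.48917756 336.15149117] -15.037657366738387
```

View pics/s2c.png

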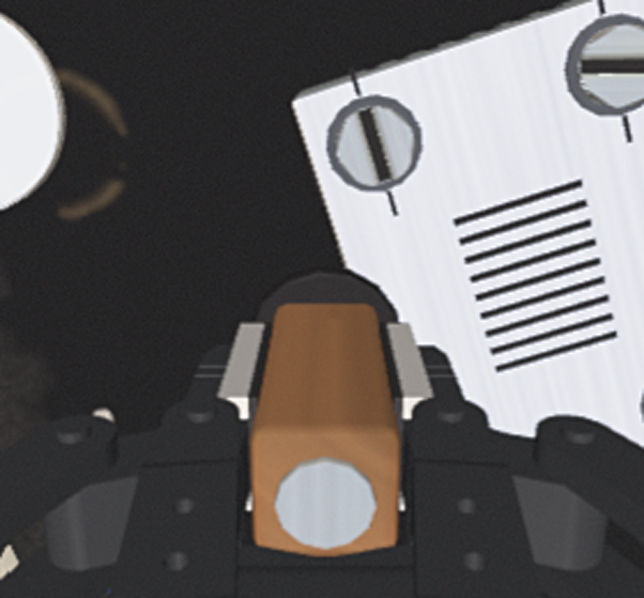

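To row units: 103.6 mm is 0.4144, 64.3 mm is 0.2572.

>>> advance(motion=[{"pos":[0.04, 0.06, 0]}, {"pos":[0.12, 0.192, 0]}, {"pos":[0.208, 0.332, 0]}, {"pos":[0.2572, 0.4144, 0.04]}, {"pos":[0.2572, 0.4144, 0.1]}, {"pos":[0.2572, 0.4144, 0.136]}, {"pos":[0.2572, 0.4144, 0.136]}, {"pos":[0.2572, 0.4144, 0.136]}], only="time|pos|force")

```text
time_s: 12.2
eef_pos: [623.9, 67.6, 302.8]
force: [-1.0, -1.2, -1.0]
grip_force: 79.2
```

```bash
python3 -c "
from h import *;s=ctrl.sense();T=rot(s['ee_rot']);print(T.inv().apply(np.array([624.3,67.8,291.3])-s['eef_pos']))"
```

```text
[ 0.30676357  0.28267658 11.54451324]
```

To row units: 11.2 mm is 0.0448, 10 mm is 0.04.

>>> advance(motion=[{"pos":[0.0012, 0.0012, 0.012]}, {"pos":[0.0012, 0.0012, 0.024]}, {"pos":[0.0012, 0.0012, 0.032]}, {"pos":[0.0012, 0.0012, 0.04]}, {"pos":[0.0012, 0.0012, 0.0448]}, {"pos":[0.0012, 0.0012, 0.0448]}], only="time|pos|force")

```text
time_s: 12.8
eef_pos: [624.4, 67.7, 290.9]
force: [0.0, 0.1, -1.3]
grip_force: 79.2
```

The rows are not in the units I measure in: shifts go in shares of 250 mm and turns go in shares of pi/2 rad. I convert before sending: 0.82 rad is 0.522.

>>> advance(motion=[{"turn_vec":[0, 0, 0.0637]}, {"turn_vec":[0, 0, 0.1401]}, {"turn_vec":[0, 0, 0.2165]}, {"turn_vec":[0, 0, 0.2928]}, {"turn_vec":[0, 0, 0.3692]}, {"turn_vec":[0, 0, 0.4456]}, {"turn_vec":[0, 0, 0.522]}], only="pos|force")

```text
eef_pos: [624.6, 67.4, 291.2]
force: [1.4, -2.4, -3.3]
grip_force: 79.0
```

>>> advance(motion=[{"turn_vec":[0, 0, 0.0764]}, {"turn_vec":[0, 0, 0.1528]}, {"turn_vec":[0, 0, 0.2292]}, {"turn_vec":[0, 0, 0.3056]}, {"turn_vec":[0, 0, 0.382]}, {"turn_vec":[0, 0, 0.4456]}, {"turn_vec":[0, 0, 0.4775]}, {"turn_vec":[0, 0, 0.4775]}], only="pos|force")

```text
eef_pos: [624.6, 67.0, 291.2]
force: [1.4, -5.4, -1.9]
grip_force: 79.0
```

```bash
python3 -c "
from h import *;s=ctrl.sense();print(s['wrist_torque'],s['eef_pos'],np.degrees(np.arctan2(*rot(s['ee_rot']).apply([0,1,0])[[1,0]])))"
```

```text
[-1.23797615 -0.37359103  0.23572839] [624.62649432  66.97833793 291.20622517] -104.99223111825982
```

>>> advance(motion=[{"turn_vec":[0, 0, 0.0318]}, {"turn_vec":[0, 0, 0.0509]}, {"turn_vec":[0, 0, 0.0509]}], only="pos|force")

```text
eef_pos: [624.6, 67.0, 291.2]
force: [1.6, -5.1, -3.4]
grip_force: 79.0
```

```bash
python3 -c "
from h import *;s=ctrl.sense();print(s['wrist_torque'],s['eef_pos'],np.degrees(np.arctan2(*rot(s['ee_rot']).apply([0,1,0])[[1,0]])))"
```

```text
[-1.3178929  -0.47889649  0.33391224] [624.61645612  66.96238788 291.19760294] -109.5111681819927
```

To row units: -50 mm is -0.2, -40 mm is -0.16, -0.2 rad is -0.1273.

>>> advance(motion=[{"pos":[0, 0, -0.0012], "turn_vec":[0, 0, -0.0637]}, {"pos":[0, 0, -0.0012], "turn_vec":[0, 0, -0.1273]}, {"pos":[0, 0, -0.02], "turn_vec":[0, 0, -0.1273]}, {"pos":[0, 0, -0.08], "turn_vec":[0, 0, -0.1273]}, {"pos":[0, 0, -0.16], "turn_vec":[0, 0, -0.1273]}, {"pos":[0, 0, -0.2], "turn_vec":[0, 0, -0.1273]}, {"pos":[0, 0, -0.2], "turn_vec":[0, 0, -0.1273]}], only="force|pos")

```text
eef_pos: [624.5, 67.8, 342.7]
force: [-0.7, 0.4, -1.7]
grip_force: 79.2
```

>>> advance(motion=[{"turn_vec":[0, 0, -0.0891]}, {"turn_vec":[0, 0, -0.1846]}, {"turn_vec":[0, 0, -0.2801]}, {"turn_vec":[0, 0, -0.3756]}, {"turn_vec":[0, 0, -0.4711]}, {"turn_vec":[0, 0, -0.5666]}, {"turn_vec":[0, 0, -0.6621]}, {"turn_vec":[0, 0, -0.7576]}], only="time|pos")

```text
time_s: 16.1
eef_pos: [624.3, 67.8, 339.9]
```

```bash
python3 - <<'E'
from h import *
s=ctrl.sense();T=rot(s['ee_rot']);print(T.inv().apply(np.array([580,20,341])-s['eef_pos']),T.inv().apply(np.array([525.6,281.06,341])-s['eef_pos']),(T.inv()*rot([0,.864,.504,0])).as_rotvec(),s['joints'])
E
```

```text
[-63.39960574 -14.88203897  -0.99611013] [ 136.70792385 -191.14500967   -0.83685388] [-0.00169536  0.00069513 -0.00204058] [-7.81600050e-02  5.91175658e-01  1.25033279e+00  9.19392115e-05
  1.30191440e+00  4.38503497e-01]
```

Plenty of time is left, so I'll back off to see both screws before returning the driver.

To row units: -63 mm is -0.252, -40 mm is -0.16.

>>> advance(motion=[{"pos":[-0.048, -0.012, 0]}, {"pos":[-0.16, -0.04, 0]}, {"pos":[-0.252, -0.06, 0]}, {"pos":[-0.252, -0.06, 0]}, {"pos":[-0.252, -0.06, 0]}], only="time|pos")

```text
time_s: 16.6
eef_pos: [580.0, 20.5, 340.6]
```

```bash
python3 snap.py s3;python3 -c "
from h import *
cv2.imwrite('pics/s3c.png',cv2.resize(cv2.imread('pics/s3.png')[60:360,150:490],None,fx=1.9,fy=1.9,interpolation=cv2.INTER_CUBIC))
s=ctrl.sense();T=rot(s['ee_rot']);print(T.inv().apply(np.array([525.6,281.06,341])-s['eef_pos']))"
```

```text
[613.03230295  78.54600533 310.07924718]
[ 198.2517889  -177.1687722    -0.23025198]
```

View pics/s3c.png

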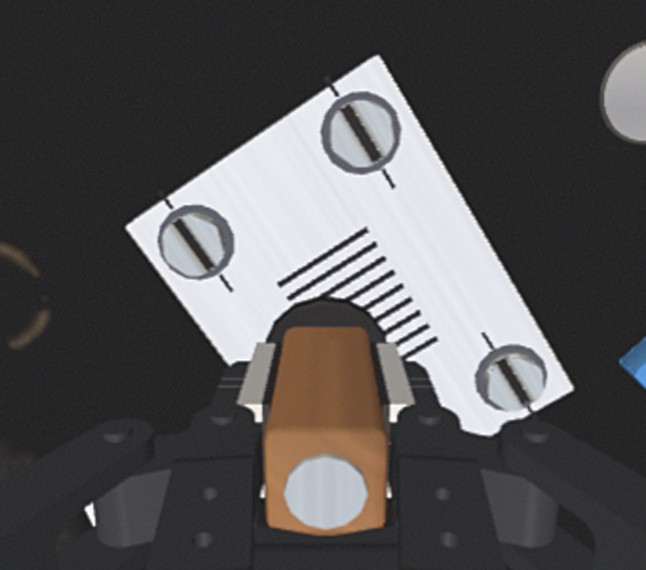

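Both screws' slots at crop (196,242) and (361,132) now run in line with their black marks, so they are locked. I have now viewed 12 pictures, over the limit of 10, so I'll view no more and check by numbers only.

To row units: 198.3 mm is 0.7932, 182 mm is 0.728.

>>> advance(motion=[{"pos":[0.06, -0.052, 0]}, {"pos":[0.18, -0.16, 0]}, {"pos":[0.32, -0.288, 0]}, {"pos":[0.46, -0.412, 0]}, {"pos":[0.6, -0.536, 0]}, {"pos":[0.728, -0.652, 0]}, {"pos":[0.7932, -0.7088, 0]}, {"pos":[0.7932, -0.7088, 0]}], only="time|pos")

```text
time_s: 17.45
eef_pos: [524.3, 284.2, 340.5]
```

>>> advance(motion=[{}, {}], only="time|pos")

```text
time_s: 17.65
eef_pos: [525.6, 280.2, 340.8]
```

```bash
python3 - <<'E'
from h import *
s=ctrl.sense();T=rot(s['ee_rot']);print(T.inv().apply(np.array([525.6,281.06,251.3])-s['eef_pos']),(T.inv()*rot([0,.864,.504,0])).as_rotvec())
E
```

```text
[ 0.7470895  -0.42984448 89.54898357] [-0.00011534  0.00036545 -0.00823122]
```

To row units: 60 mm is 0.24, 56 mm is 0.224.

>>> advance(motion=[{"pos":[0.0024, -0.0016, 0.04]}, {"pos":[0.0024, -0.0016, 0.12]}, {"pos":[0.0024, -0.0016, 0.152]}, {"pos":[0.0024, -0.0016, 0.176]}, {"pos":[0.0024, -0.0016, 0.2]}, {"pos":[0.0024, -0.0016, 0.224]}, {"pos":[0.0024, -0.0016, 0.24]}, {"pos":[0.0024, -0.0016, 0.24]}], only="time|pos|force")

```text
time_s: 18.45
eef_pos: [525.2, 281.5, 280.6]
force: [0.3, -0.1, -1.3]
grip_force: 79.3
```

>>> advance(motion=[{"pos":[0, 0, 0.032]}, {"pos":[0, 0, 0.064]}, {"pos":[0, 0, 0.088]}, {"pos":[0, 0, 0.104]}, {"pos":[0, 0, 0.112]}, {"pos":[0, 0, 0.116]}, {"pos":[0, 0, 0.116]}, {"pos":[0, 0, 0.116]}], only="time|pos|force")

```text
time_s: 19.25
eef_pos: [525.2, 281.6, 252.4]
force: [-0.5, -0.8, -1.8]
grip_force: 79.3
```

To row units: 1.2 mm is 0.0048, 0.8 mm is 0.0032.

>>> advance(motion=[{"pos":[0, 0, 0.0016]}, {"pos":[0, 0, 0.0032]}, {"pos":[0, 0, 0.0048]}, {"pos":[0, 0, 0.0048]}], only="time|pos|force")

```text
time_s: 19.65
eef_pos: [525.2, 281.6, 251.3]
force: [-1.5, -1.7, 4.0]
grip_force: 80.0
```

>>> advance(motion=[{}, {}, {}, {}, {}, {}], aperture=1.0, only="time|pos|force|width")

```text
time_s: 20.25
eef_pos: [525.2, 281.5, 250.9]
force: [-0.5, 0.1, -0.1]
grip_width: 1.001
grip_force: 0.0
```

>>> advance(motion=[{"pos":[0, 0, -0.04]}, {"pos":[0, 0, -0.12]}, {"pos":[0, 0, -0.24]}, {"pos":[0, 0, -0.36]}, {"pos":[0, 0, -0.42]}, {"pos":[0, 0, -0.42]}], only="time|pos|force|width")

```text
time_s: 20.85
eef_pos: [525.3, 281.6, 358.9]
force: [0.6, 0.1, -0.1]
grip_width: 0.999
grip_force: 0.0
```

```bash
python3 snap.py e1; python3 - <<'E'
from h import *
import pickle
# disc of the handle top from the wrist now, plus scene/side brown-blob check
im=cv2.imread("pics/e1.png");c=pickle.load(open("pics/e1.pkl","rb"));b=im.astype(int)
p=proj(c,[525.8,280,128])[0];print("expected disc px",p)
brown=((b[:,:,2]-b[:,:,0]>40)&(b[:,:,2]>80)).astype(np.uint8)
yy,xx=np.indices(brown.shape);brown[np.hypot(xx-p[0],yy-p[1])>60]=0
cs,_=cv2.findContours(brown,cv2.RETR_EXTERNAL,cv2.CHAIN_APPROX_NONE);k=max(cs,key=cv2.contourArea)
f=cv2.drawContours(np.zeros_like(brown),[k],-1,1,-1);d=((f==1)&(brown==0)).astype(np.uint8)
n,l,st,ce=cv2.connectedComponentsWithStats(d);j=1+np.argmax(st[1:,4]);print(st[j],ce[j],plane(c,ce[j],128))
for n in("scene","side"):
    c2=ctrl.calibration(n);i=ctrl.capture(n).astype(int);o=cv2.imread(f"pics/{n}0.png")[:,:,::-1].astype(int)
    x,y=proj(c2,[525.8,280,95])[0].round().astype(int);w=np.s_[y-25:y+25,x-15:x+15]
    g=lambda a:np.argwhere((a[w][:,:,0]-a[w][:,:,2]>40))
    print(n,g(o).mean(0),g(o).min(0),g(i).mean(0),g(i).min(0),len(g(o)),len(g(i)))
E
```

```text
[558.41831465 339.71874482 328.58037487]
expected disc px [321.90761603 225.03132733]
[309 214  23  22 382] [320.         224.11780105] [524.97300813 281.25800332 128.        ]
scene [26.29435484 15.02016129] [14  9] [26.24110672 14.40316206] [14  8] 248 253
side [25.37066667 14.52266667] [11  7] [25.6395664  14.89701897] [12  7] 375 369
```

The driver is back to within about 1.5 mm of where it started, at the same height, and the robot is clear of everything. Handing in.

```bash
python3 -c "
from rig import ctrl
print(ctrl.finish_job())"
```

```text
the job is handed in; nothing more can be done
None
```

The job is handed in, with no verdict shown: both open screws are turned to their stops (in line with their marks in the last picture), the driver is back in its stand within about 1.5 mm of its starting place, and it took about 21 of 61 s, but I viewed 12 pictures against the limit of 10.

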